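# Uncover and shut the marked stopcock

### The arm

A 6-joint arm with a two-finger parallel gripper is mounted at the origin on the work surface. World frame = base frame: x ahead of the robot, y to its left, z up, the work surface at z = 0. Lengths are in m, angles in rad, forces in N, time in s.
With the tool pointing down it reaches from about 0.375 to 0.925 m from the base axis. Payload 5.7 kg.
Tool frame: the origin (TCP) lies midway between the tips of the shut fingers; the grasp point (between the pads) lies bot.grasp_offset behind it (bot.grasp_offset is the distance from the TCP to the grasp point, in m); z points along the fingers, x is the direction in which the jaws open and shut, and the axes are right-handed (so a half turn about z gives the same grasp; the last joint's range is limited). The gripper opens to 88 mm and grips with 3 to 60 N. Pads are 20 mm wide; open, the fingers measure 115 mm over their backs; the gripper's body (75 mm by 178 mm) begins 61 mm behind the grasp point.
Start: joints at [-1.336, 0.359, 1.51, -0, 1.272, -0.115], TCP at [0.206, -0.564, 0.223] pointing down, gripper open.
Joint ranges: [-2.97, 2.97], [-1.01, 2.36], [0.21, 2.38], [-0.96, 4.11], [0.2, 2.71], [-2.98, 2.98]. Speed limits (rad/s): [2.39, 2.39, 3.14, 3.14, 3.14, 3.14].

### API

Orientations are given as a rotation vector (axis times angle).
In Python, from cell import bot, capture, search_frame, pinpoint gives the robot as it stands.
- The arm moves only by the tool arm_command, never from a script. Its argument "series" is a list of rows, each an object with "slide": the shift along the world's x, y, z in m, a list of three; "roll": the turn about the world's z in rad; "claw": the gripper's target within -1 to 1 (shut at 1, half-way at 0, fully open at -1). In form: [{"slide": [tx, ty, tz], "roll": roll, "claw": claw}, ...]. A call has 1 to 20 rows; each row is the pose to reach, as a shift and turn from the pose commanded when the call began; what a row does not reach only later rows make up. A row lasts 1/12 s, in which the tool goes at most 41.7 mm and 7.16 degrees, less where a joint would pass 70% of its speed; a pose out of reach is approached as far as the arm can. A call with a gripper value outside its range is refused whole. The fingers move at their own pace and stop on an object; the grip force is fixed at half the most. Time passes only in rows, so rows that repeat a pose let the fingers close. It gives the time, the measured TCP pose, the force and the opening at its end, in the units of the state.
- bot.read_state(): the state, without advancing time (a new reading comes with each control period).
- capture(name): name is "side" or "top" or "wrist"; returns a dict with "frame" (480x640x3 uint8, blue, green, red), "fovy" (degrees; the focal length in pixels is half the picture's height over the tangent of half this angle, whatever the lens; pixels are square), "cx", "cy" (the principal point, pixels), "world_from_camera" (4x4, takes a point from camera to world coordinates); the wrist camera has in their place "tool_from_camera" (4x4, takes a point from camera to tool coordinates, whose origin is the TCP and whose axes are the tool frame's). Camera axes: x right, y up, looking along -z (the intrinsics and any distortion apply to the point x, -y, -z); pixel columns grow to the right and rows downward; lengths in m; the calibration is good to about 2 mm. A picture is of the moment at which its call begins: read the wrist's pose just before it. There is no depth.
- bot.finish_job(): hands the job in, once; it reports no verdict.
Trained networks look in the newest picture that a camera, given by its name, has taken for a name from the list of things; names that differ only in an ending like _2 or _b are one class to them, and where a whole thing is asked for, a point or a joint stands for the part that bears it (a point fixed in the world has none). Each returns a list of dicts, best first, with "score" (0 to 1); they miss things now and then, are a little off and sometimes report something else, mostly with a low value. They report only what shows in the picture. A call takes as long as a camera call.
- search_frame(camera, name): "point" ([column, row] in pixels, amid what is visible of it).
- pinpoint(camera, name): "point" ([column, row] in pixels: a listed point, or the origin of a listed thing).
The state is a dict: "time": time; "q": joint angles; "joint_vel": joint speeds; "joint_efforts": joint torques, N m; "ee_pos": TCP position; "eef_rot": TCP orientation; "force": force on the tool from outside, world axes, zero at the start; "ft_torque": the same for the moment, N m; "gripper_width": finger opening in m.
Only numpy, scipy, OpenCV 4.12 (cv2) and the standard library are available. Lean on these libraries where they do the work, as an engineer would, in place of code of your own. Each camera call takes 0.05 s, during which the arm holds its last target.

### The job

Push the blue cover of the grey stopcock box along its rails (the black ridge is there to push on) until it is fully aside against the stop at the other end of the box; do not lift it. Then push the red handle with the white band, inside the opening, fully shut: a quarter turn, clockwise seen from above, so that it stands across its pipe. Leave the black handle and the things standing around the box as they are, and finish with the hand clear.

Things in the scene. Friction and masses are not known exactly. Their poses are not given: they have to be found in the camera images.
- valve_box: Grey steel box fixed to the bench, 171 mm (x) by 460 mm (y) by 92 mm high. Origin: centre of its underside, on the bench; x away from the robot (turned by its yaw), y along its length, to the robot's left. The cover slides along y on two runners (tops 80 mm up) between side guides (inner faces x = +-75.5 mm) and end stops (inner faces y = +-215 mm), whose tops are 92 mm up.
- well (a point): Centre of the floor of the open well in the box (6 mm above the bench), at box x 0, y 110 mm. The well spans box x -60..60, y 10..210 mm and holds both valves. The other half of the box (y -215..10 mm) has a closed deck, its top 78 mm up, over which the cover slides.
- cover: Blue loose plate, 145 mm (x) by 212 mm (y) by 6 mm, 0.28 to 0.54 kg, on the runners with 3 mm play each side. Origin: centre of its underside, axes as the box. It starts over the well (origin at box y 80 to 107 mm) and goes to the stop at the box's -y end (origin at box y = -109 mm). Pushing takes about 2 to 6 N; it stays where it is left.
- ridge (a point): Centre of the black finger ridge on top of the cover: 60 mm long in the cover's x, 12 mm thick in y, 24 mm tall (from 6 to 30 mm above the cover's underside); this point is 18 mm above the underside, over the cover's centre.
- marked_handle (a joint): Turn of the red handle with the white band, rad: 0 = open, pointing along its pipe to the box's -x (towards the robot); 1.571 = shut, at its stop, pointing to the box's +y. It grows clockwise seen from above and starts between 0 and 0.25. Friction about 0.12 N m; it stays where it is left.
- marked_pivot (a point): On the red handle's vertical axis, at its lever's mid-height, 60 mm above the bench, at box x = 25 mm, y = 55 or 145 mm (the black one has the other place). The lever is a bar 14 mm wide, 16 mm tall (52 to 68 mm above the bench), reaching 62 mm from the axis; hub radius 11 mm. Below it the valve body and the pipe (along x) reach 43 mm above the bench at most.
- marked_tip (a point): End of the red handle's lever, on its centre line, 62 mm from the axis.
- plain_handle (a joint): Turn of the black handle, same in size and sense as the red one; starts between 0 and 0.25 and must stay as it is.
- plain_tip (a point): End of the black handle's lever, 62 mm from its axis (same height as the red one's).
- canister: Bystander: loose aluminium canister, 60 mm in diameter, 120 mm tall, beyond the box's +y end. Origin: centre of its underside.
- jar: Bystander: loose amber jar with black cap, 60 mm in diameter, 90 mm tall, beyond the box's -y end. Origin: centre of its underside.
- fitting: Bystander: loose brass pipe fitting, 48 mm in diameter, 54 mm tall, beyond the box's far (+x) side. Origin: centre of its underside.
- spanner: Bystander: loose steel spanner 160 mm long lying on the bench beyond the far (+x) side of the box. Origin: underside, near the middle.

How it is judged:
By the outcome, as a careful person would: the job done as asked, in the order asked, and still so for the second after the job is handed in, with the robot touching nothing.
It also fails if it takes over 51 s, if anything falls off the work surface, if the arm or the gripper's body presses on something with over 40 N, if the wrist force passes 120 N, or if a joint passes its speed limit or range.

## Working session

There is one attempt and no reset: what is moved stays moved. The work goes in short steps, Python scripts to look and compute and a tool call to move; the robot and the scene stay as the last step left them, time stands still between calls to the robot, and variables do not carry over. Pictures are saved under pics/ and viewed, and the job is handed in when it is done.

Besides the shell and the picture viewer there is one more tool, called after "Emit:" as name(argument=value, ...) on one line, values as JSON. arm_command: Moves the arm, as the interface text tells. Its arguments: {"type":"object","properties":{"series":{"type":"array","items":{"type":"object","properties":{"slide":{"type":"array","items":{"type":"number"}},"roll":{"type":"number"},"claw":{"type":"number"}}}}},"required":["series"]}

```bash
ls; mkdir -p pics
cat > h.py <<'E'
import numpy as np, cv2
from cell import bot, capture, search_frame, pinpoint
def ray(c,p,T=None):
    T=np.array(c["world_from_camera"]) if T is None else T
    f=240/np.tan(np.radians(c["fovy"])/2)
    d=np.array([(p[0]-c["cx"])/f,-(p[1]-c["cy"])/f,-1.])
    return T[:3,3],T[:3,:3]@d
def atz(c,p,z,T=None):
    o,d=ray(c,p,T); return o+d*(z-o[2])/d[2]
def proj(c,P,T=None):
    T=np.array(c["world_from_camera"]) if T is None else T
    f=240/np.tan(np.radians(c["fovy"])/2)
    q=np.linalg.inv(T)@np.append(P,1); return np.array([c["cx"]-f*q[0]/q[2],c["cy"]+f*q[1]/q[2]])
E
python3 - <<'E'
from h import *
s=bot.read_state(); print(s, bot.grasp_offset)
for n in ("top","side"):
    c=capture(n); cv2.imwrite(f"pics/{n}0.png",c["frame"]); print(n,{k:v for k,v in c.items() if k!="frame"})
    for t in ("valve_box","cover","ridge","well","canister","jar","fitting","spanner","marked_tip","marked_pivot"):
        print(t,[(np.round(r["point"],1).tolist(),round(r["score"],2), atz(c,r["point"],{"ridge":.098,"cover":.08,"well":0.006}.get(t,0)).round(4).tolist()) for r in pinpoint(n,t)[:2]])
E
```

```text
pics
{'time': 0.0, 'q': array([-1.33607422e+00,  3.59507366e-01,  1.51145974e+00, -1.98238496e-05,
        1.27245340e+00, -1.15093391e-01]), 'joint_vel': array([-6.15732562e-06,  4.24154360e-04,  1.34932954e-03,  1.05723868e-03,
        2.46660013e-03, -1.55187730e-05]), 'joint_efforts': array([ 4.91581814e-04, -5.15376377e+01, -2.70722651e+01,  6.74262713e-02,
        3.49566818e-02, -1.43422099e-04]), 'ee_pos': array([ 0.20546172, -0.56298512,  0.22179777]), 'eef_rot': array([-2.57313972e+00,  1.80028365e+00,  2.16689012e-03]), 'force': array([-0.03373199,  0.29499681, -0.42630501]), 'ft_torque': array([ 0.01395972, -0.02293701, -0.03270275]), 'gripper_width': 0.08765382119589955} 0.0187
top {'fovy': 53.100406209284074, 'cx': 318.284821502658, 'cy': 236.72299651088446, 'world_from_camera': array([[ 0.00458236,  0.98792429, -0.15486964,  0.48809146],
       [-0.99993134,  0.00285651, -0.01136458,  0.01825714],
       [-0.01078495,  0.15491108,  0.98786955,  0.97366487],
       [ 0.        ,  0.        ,  0.        ,  1.        ]])}
valve_box [([310.2, 286.4], 0.75, [0.5391, 0.0453,
[... 502 characters left out ...]
, 'world_from_camera': array([[-0.99725693,  0.04623205, -0.05780324,  0.54014477],
       [-0.07229853, -0.77576128,  0.62687109,  0.64949172],
       [-0.01585997,  0.62933063,  0.77697582,  0.84354945],
       [ 0.        ,  0.        ,  0.        ,  1.        ]])}
valve_box []
cover [([354.6, 301.4], 0.58, [0.5332, 0.1451, 0.08]), ([267.7, 242.7], 0.33, [0.7048, 0.0207, 0.08])]
ridge [([354.6, 295.1], 0.9, [0.5338, 0.144, 0.098])]
well []
canister [([344.1, 433.7], 0.7, [0.5408, 0.3503, 0.0])]
jar [([344.3, 171.0], 0.83, [0.5697, -0.2783, -0.0])]
fitting [([271.7, 243.9], 0.79, [0.7131, -0.0424, 0.0])]
spanner [([273.1, 342.5], 0.73, [0.6787, 0.1915, -0.0])]
marked_tip []
marked_pivot []
```

View pics/top0.png

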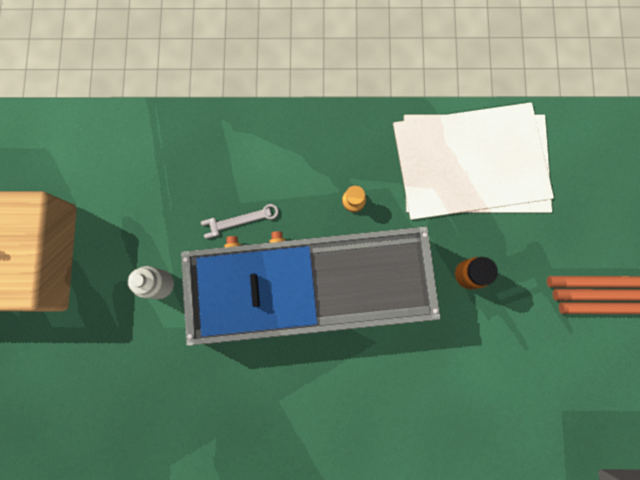

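View pics/side0.png

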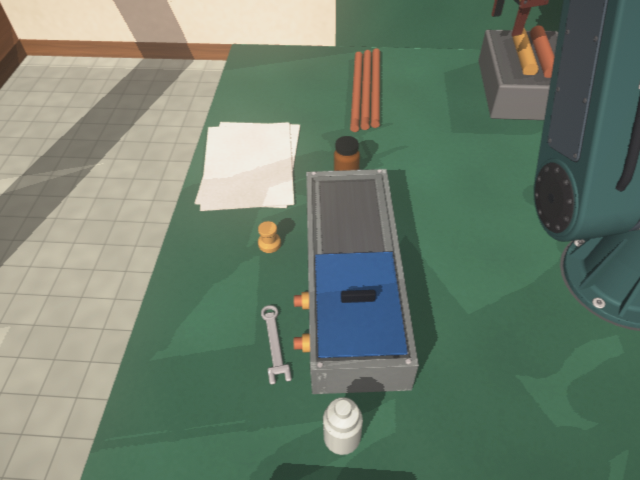

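The top view shows the box with outer corners near (182,252), (427,229), (438,318) and (189,344). The ridge is at (255,289), and the canister, jar, spanner and fitting stand around the box. Next I'll refine the box pose.

Run:
```python
from h import *
from scipy.optimize import least_squares
c=capture("top"); s=capture("side")
cv2.imwrite("pics/topz.png",cv2.resize(c["frame"][210:360,150:470],None,fx=2.5,fy=2.5,interpolation=cv2.INTER_CUBIC))
B=np.array([[.0855,.23],[.0855,-.23],[-.0855,-.23],[-.0855,.23]])
pt=np.array([(182,252),(427.5,228.5),(438.5,318),(189,344)],float)
ps=np.array([(313,390),(307,172),(386,169),(411,387)],float)
def W(p,b,z): 
    R=np.array([[np.cos(p[2]),-np.sin(p[2])],[np.sin(p[2]),np.cos(p[2])]]); return np.append(p[:2]+R@b,z)
for nm,L in(("top",[(c,pt)]),("side",[(s,ps)]),("both",[(c,pt),(s,ps)])):
    f=lambda p:np.concatenate([proj(C,W(p,b,.092))-q for C,P in L for b,q in zip(B,P)])
    r=least_squares(f,[.53,.04,0.1]); print(nm,r.x.round(4),r.fun.round(1))
p=r.x
R=np.array([[np.cos(p[2]),-np.sin(p[2])],[np.sin(p[2]),np.cos(p[2])]])
print("ridge box", R.T@(np.array([.5326,.1428])-p[:2]))
for b,z in (((0,-.109),.11),((0.025,.055),.06),((0.025,.145),.06)): print(b,W(p,np.array(b),z))
```

```text
top [0.5372 0.0444 0.1038] [-0.5 -0.8  0.5 -2.   2.2  1.4 -2.3  1. ]
side [0.5387 0.0749 0.0955] [-6.3 -4.7 -1.   7.7  1.2  8.4  6.3 -4.9]
both [0.538  0.0577 0.098 ] [ -7.4  -2.   -6.3  -1.7  -5.3   1.7  -9.9  -0.2  -4.5 -14.9  -0.2   2.2
   1.2   2.8   6.6 -15.3]
ridge box [0.00300797 0.08525912]
(0, -0.109) [ 0.54862029 -0.05082077  0.11      ]
(0.025, 0.055) [0.55744816 0.11483873 0.06      ]
(0.025, 0.145) [0.54863908 0.20440658 0.06      ]
```

View pics/topz.png

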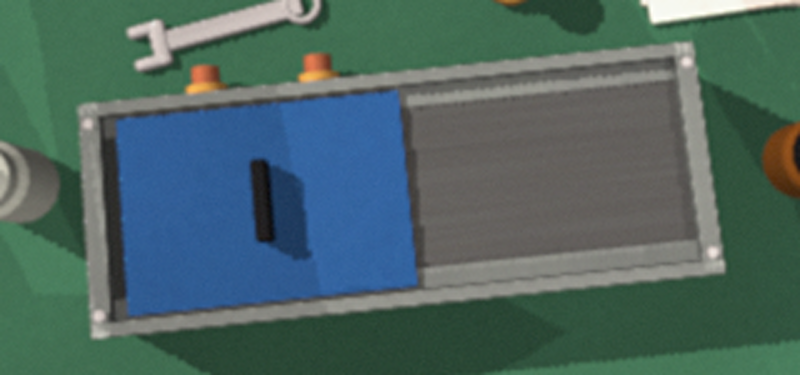

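The zoom puts the top corners at (182,252), (426,227), (439,319) and (188,345). My side-view +y corners were the box's bottom edge; the top edge is near row 363, so I'll refit.

Run:
```python
from h import *
from scipy.optimize import least_squares
c=capture("top"); s=capture("side")
cv2.imwrite("pics/sidez.png",cv2.resize(s["frame"][155:405,250:450],None,fx=2.4,fy=2.4,interpolation=cv2.INTER_CUBIC))
B=np.array([[.0855,.23],[.0855,-.23],[-.0855,-.23],[-.0855,.23]])
pt=np.array([(182,252),(426.5,227.5),(438.8,318.6),(188.2,344.6)],float)
ps=np.array([(312,366),(307,172),(386,169),(413,362)],float)
def W(p,b,z): 
    R=np.array([[np.cos(p[2]),-np.sin(p[2])],[np.sin(p[2]),np.cos(p[2])]]); return np.append(p[:2]+R@b,z)
for nm,L in(("top",[(c,pt)]),("side",[(s,ps)]),("both",[(c,pt),(s,ps)])):
    f=lambda p:np.concatenate([proj(C,W(p,b,.092))-q for C,P in L for b,q in zip(B,P)])
    r=least_squares(f,[.53,.04,0.1]); print(nm,r.x.round(4),r.fun.round(1))
p=r.x
R=np.array([[np.cos(p[2]),-np.sin(p[2])],[np.sin(p[2]),np.cos(p[2])]])
print("ridge box", R.T@(np.array([.5326,.1428])-p[:2]))
for b,z in (((0,-.109),.11),((0.025,.055),.06),((0.025,.145),.06)): print(b,W(p,np.array(b),z))
```

```text
top [0.5371 0.045  0.1057] [-0.9 -0.5  1.  -1.1  1.6  0.6 -1.7  0.7]
side [0.5395 0.0432 0.1004] [-3.3  0.7 -0.6 -2.4  0.1 -1.9  3.6  1.1]
both [0.5384 0.0443 0.1026] [-0.3 -1.6  1.6 -1.4  1.9  0.3 -1.4 -0.4 -2.3  1.4 -0.3 -2.   0.4 -1.6
  4.6  1.6]
ridge box [0.00432733 0.09858674]
(0, -0.109) [ 0.5495469  -0.06413908  0.11      ]
(0.025, 0.055) [0.5576262  0.10155861 0.06      ]
(0.025, 0.145) [0.54841254 0.19108575 0.06      ]
```

View pics/sidez.png

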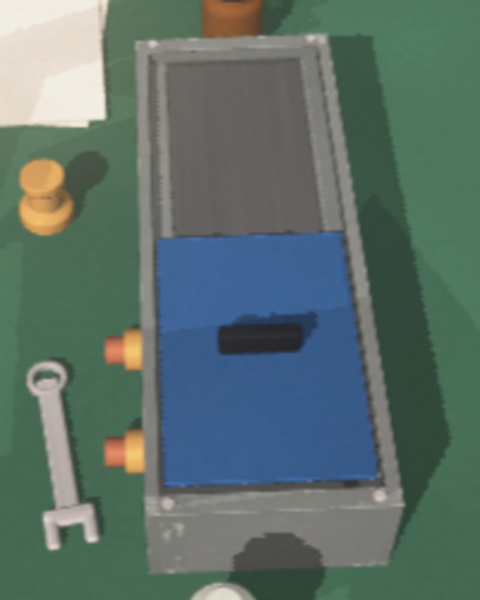

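The two cameras agree on the box pose, about (0.538, 0.0445) with yaw 0.103, to roughly 2 mm. The ridge is at about (0.533, 0.143), box y 98 mm. I'll move behind the ridge on its +y side, with the fingers part-open across box x so they make two contacts on it.

Emit:
arm_command(series=[{"slide":[0.324,0.736,-0.06],"roll":1.324,"claw":0.4},{"slide":[0.324,0.736,-0.06],"roll":1.324,"claw":0.4},{"slide":[0.324,0.736,-0.06],"roll":1.324,"claw":0.4},{"slide":[0.324,0.736,-0.06],"roll":1.324,"claw":0.4},{"slide":[0.324,0.736,-0.06],"roll":1.324,"claw":0.4},{"slide":[0.324,0.736,-0.06],"roll":1.324,"claw":0.4},{"slide":[0.324,0.736,-0.06],"roll":1.324,"claw":0.4},{"slide":[0.324,0.736,-0.06],"roll":1.324,"claw":0.4},{"slide":[0.324,0.736,-0.06],"roll":1.324,"claw":0.4},{"slide":[0.324,0.736,-0.06],"roll":1.324,"claw":0.4},{"slide":[0.324,0.736,-0.06],"roll":1.324,"claw":0.4},{"slide":[0.324,0.736,-0.06],"roll":1.324,"claw":0.4},{"slide":[0.324,0.736,-0.06],"roll":1.324,"claw":0.4},{"slide":[0.324,0.736,-0.06],"roll":1.324,"claw":0.4},{"slide":[0.324,0.736,-0.06],"roll":1.324,"claw":0.4},{"slide":[0.324,0.736,-0.06],"roll":1.324,"claw":0.4},{"slide":[0.324,0.736,-0.06],"roll":1.324,"claw":0.4},{"slide":[0.324,0.736,-0.06],"roll":1.324,"claw":0.4},{"slide":[0.324,0.736,-0.06],"roll":1.324,"claw":0.4},{"slide":[0.324,0.736,-0.06],"roll":1.324,"claw":0.4}])

```text
time: 2.97
ee_pos: [0.5319, 0.1772, 0.1626]
eef_rot: [-3.135, -0.166, -0.004]
force: [0.0, -0.2, 0.6]
gripper_width: 0.0265
```

Run:
```python
from h import *
from scipy.spatial.transform import Rotation as Ro
s=bot.read_state(); c=capture("wrist")
print(s["ee_pos"],s["time"])
s=bot.read_state(); c=capture("wrist"); print(s["ee_pos"],s["eef_rot"])
T=np.eye(4); T[:3,:3]=Ro.from_rotvec(s["eef_rot"]).as_matrix(); T[:3,3]=s["ee_pos"]; T=T@np.array(c["tool_from_camera"])
for r in pinpoint("wrist","ridge"): print(r, atz(c,r["point"],.098,T))
cv2.imwrite("pics/w1.png",c["frame"])
```

```text
[0.53186825 0.17718627 0.16256324] 2.9667
[0.5320635  0.17731536 0.16240943] [-3.13507404 -0.16670224 -0.0036551 ]
{'point': [303.8, 301.2], 'score': 0.8} [0.52775194 0.14223382 0.098     ]
```

View pics/w1.png

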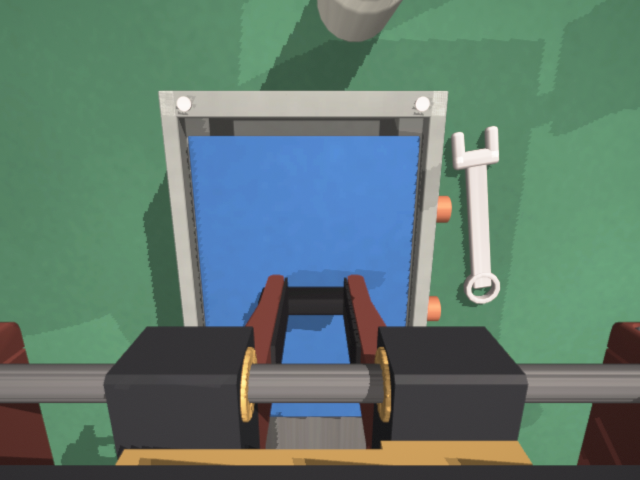

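The wrist view shows the ridge at about (315,300), roughly between the two fingertips, and the tips are about 35 mm behind it. I'll go straight down, shifting x by −4 mm.

Emit:
arm_command(series=[{"slide":[-0.004,0,-0.03],"roll":0,"claw":0.4},{"slide":[-0.004,0,-0.055],"roll":0,"claw":0.4},{"slide":[-0.004,0,-0.067],"roll":0,"claw":0.4},{"slide":[-0.004,0,-0.067],"roll":0,"claw":0.4},{"slide":[-0.004,0,-0.067],"roll":0,"claw":0.4},{"slide":[-0.004,0,-0.067],"roll":0,"claw":0.4}])

```text
time: 3.62
ee_pos: [0.5261, 0.1714, 0.0967]
eef_rot: [3.137, 0.16, 0.002]
force: [0.0, 0.3, 0.7]
gripper_width: 0.0263
```

Run:
```python
from h import *
c=capture("side"); s=bot.read_state(); print(s["ee_pos"],s["force"])
cv2.imwrite("pics/s2.png",cv2.resize(c["frame"][155:405,220:480],None,fx=2.4,fy=2.4))
```

```text
[0.52648526 0.17169921 0.09697361] [ 0.07500055 -0.96898488  0.23902651]
```

View pics/s2.png

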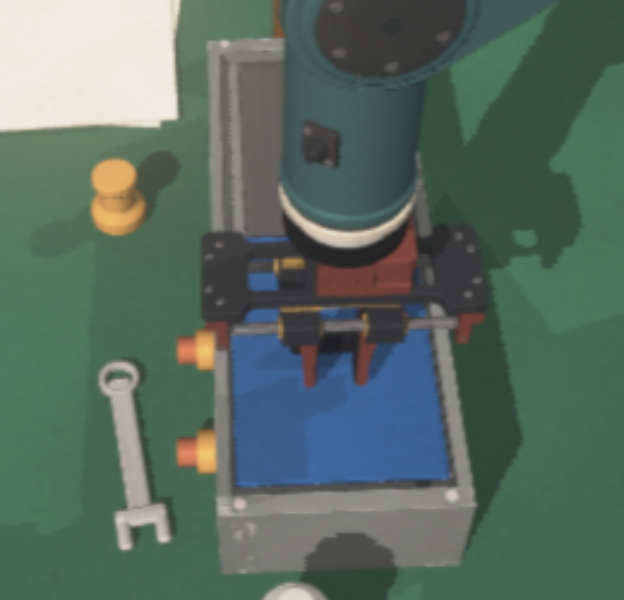

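The fingers are down just on the +y side of the ridge and clear of it. Now I'll push along box −y, world direction (0.103, −0.995).

Emit:
arm_command(series=[{"slide":[0.001,-0.008,0],"roll":0,"claw":0.4},{"slide":[0.0016,-0.016,0],"roll":0,"claw":0.4},{"slide":[0.0025,-0.024,0],"roll":0,"claw":0.4},{"slide":[0.0037,-0.036,0],"roll":0,"claw":0.4},{"slide":[0.005,-0.048,0],"roll":0,"claw":0.4},{"slide":[0.0062,-0.06,0],"roll":0,"claw":0.4},{"slide":[0.0075,-0.072,0],"roll":0,"claw":0.4},{"slide":[0.0087,-0.084,0],"roll":0,"claw":0.4},{"slide":[0.01,-0.096,0],"roll":0,"claw":0.4},{"slide":[0.0112,-0.108,0],"roll":0,"claw":0.4},{"slide":[0.0124,-0.12,0],"roll":0,"claw":0.4},{"slide":[0.0137,-0.132,0],"roll":0,"claw":0.4},{"slide":[0.0149,-0.144,0],"roll":0,"claw":0.4},{"slide":[0.0162,-0.156,0],"roll":0,"claw":0.4},{"slide":[0.0174,-0.168,0],"roll":0,"claw":0.4},{"slide":[0.0187,-0.18,0],"roll":0,"claw":0.4},{"slide":[0.0199,-0.192,0],"roll":0,"claw":0.4},{"slide":[0.0207,-0.2,0],"roll":0,"claw":0.4},{"slide":[0.0207,-0.2,0],"roll":0,"claw":0.4}])

```text
time: 5.25
ee_pos: [0.5467, -0.0297, 0.0956]
eef_rot: [3.137, 0.16, 0.0]
force: [-0.6, -0.3, -0.6]
gripper_width: 0.0268
```

Run:
```python
from h import *
c=capture("side"); s=bot.read_state(); print(s["ee_pos"],s["force"])
cv2.imwrite("pics/s3.png",cv2.resize(c["frame"][155:405,220:480],None,fx=2.4,fy=2.4))
```

```text
[ 0.54650833 -0.0288859   0.09556853] [ 0.4157302   0.76212026 -0.32593821]
```

View pics/s3.png

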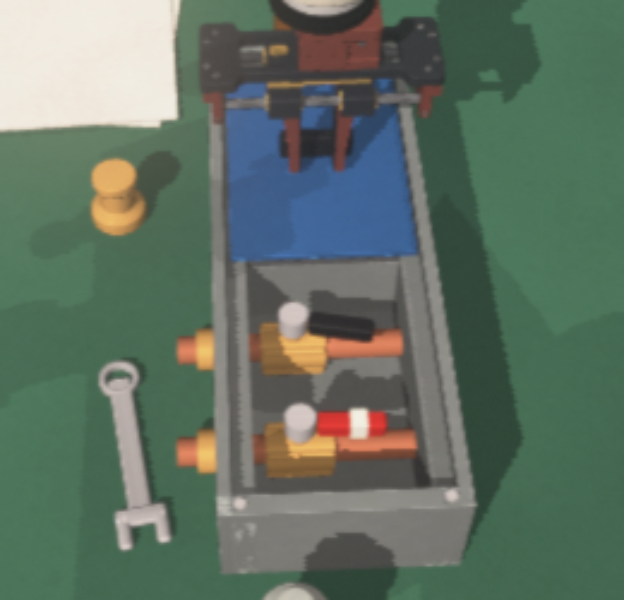

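The cover is sliding well, with roughly 15–20 mm left. The red handle is the one at box y 145 (nearer the canister) and the black one is at y 55. I'll finish the push in small steps.

Emit:
arm_command(series=[{"slide":[0.0005,-0.005,0],"roll":0,"claw":0.4},{"slide":[0.001,-0.009,0],"roll":0,"claw":0.4},{"slide":[0.0014,-0.013,0],"roll":0,"claw":0.4},{"slide":[0.0017,-0.016,0],"roll":0,"claw":0.4},{"slide":[0.0019,-0.018,0],"roll":0,"claw":0.4},{"slide":[0.0019,-0.018,0],"roll":0,"claw":0.4}])

```text
time: 5.8
ee_pos: [0.5478, -0.0451, 0.0955]
eef_rot: [-3.136, -0.161, 0.001]
force: [0.4, 3.2, 0.3]
gripper_width: 0.0265
```

Emit:
arm_command(series=[{"slide":[0.0002,-0.002,0],"roll":0,"claw":0.4},{"slide":[0.0004,-0.004,0],"roll":0,"claw":0.4},{"slide":[0.0004,-0.004,0],"roll":0,"claw":0.4}])

```text
time: 6.05
ee_pos: [0.5478, -0.0453, 0.0956]
eef_rot: [-3.13, -0.159, 0.002]
force: [-0.2, 18.8, 4.4]
gripper_width: 0.0265
```

The force rose to 19 N with no further movement, so the cover is against the stop. I'll back off, lift away and check.

Emit:
arm_command(series=[{"slide":[-0.0006,0.006,0],"roll":0,"claw":0.4},{"slide":[-0.002,0.022,0],"roll":0,"claw":0.4},{"slide":[-0.002,0.022,0.02],"roll":0,"claw":0.7},{"slide":[-0.002,0.022,0.05],"roll":0,"claw":1},{"slide":[-0.002,0.022,0.09],"roll":0,"claw":1},{"slide":[-0.002,0.022,0.09],"roll":0,"claw":1},{"slide":[-0.002,0.022,0.09],"roll":0,"claw":1}])

```text
time: 6.63
ee_pos: [0.549, -0.0284, 0.1883]
eef_rot: [3.135, 0.162, 0.01]
force: [0.1, -0.6, -1.0]
gripper_width: 0.0004
```

Run:
```python
from h import *
s=bot.read_state(); print(s["ee_pos"],s["force"],s["gripper_width"])
for n in ("side","top"):
    c=capture(n)
    for t,z in (("ridge",.098),("cover",.08),("marked_tip",.06),("marked_pivot",.06),("plain_tip",.06),("canister",0)):
        print(n,t,[(np.round(r["point"],1).tolist(),round(r["score"],2), atz(c,r["point"],z).round(4).tolist()) for r in pinpoint(n,t)[:2]])
    cv2.imwrite(f"pics/{n}4.png",cv2.resize(c["frame"][155:405,150:480],None,fx=2.4,fy=2.4))
```

```text
[ 0.54895436 -0.02837666  0.18827797] [ 0.05316785 -0.63512771 -0.95834579] 0.0003776788866111428
side ridge [([347.9, 207.0], 0.79, [0.5542, -0.0658, 0.098])]
side cover [([350.4, 213.5], 0.7, [0.5488, -0.0653, 0.08])]
side marked_tip [([377.6, 330.0], 0.85, [0.4913, 0.1884, 0.06])]
side marked_pivot [([340.1, 328.8], 0.61, [0.5562, 0.1901, 0.06]), ([356.3, 329.2], 0.27, [0.5281, 0.1892, 0.06])]
side plain_tip [([373.2, 292.5], 0.96, [0.4998, 0.1105, 0.06]), ([378.1, 331.2], 0.25, [0.4904, 0.1907, 0.06])]
side canister [([345.5, 435.2], 0.78, [0.5384, 0.3526, 0.0]), ([349.2, 208.7], 0.27, [0.553, -0.1548, 0.0])]
top ridge []
top cover []
top marked_tip [([231.6, 316.6], 0.85, [0.4788, 0.1911, 0.06])]
top marked_pivot [([230.7, 277.9], 0.8, [0.5515, 0.1952, 0.06])]
top plain_tip [([276.6, 306.3], 0.61, [0.4984, 0.1067, 0.06]), ([469.8, 272.4], 0.48, [0.5637, -0.259, 0.06])]
top canister [([159.5, 288.3], 0.96, [0.5341, 0.3506, 0.0])]
```

View pics/side4.png

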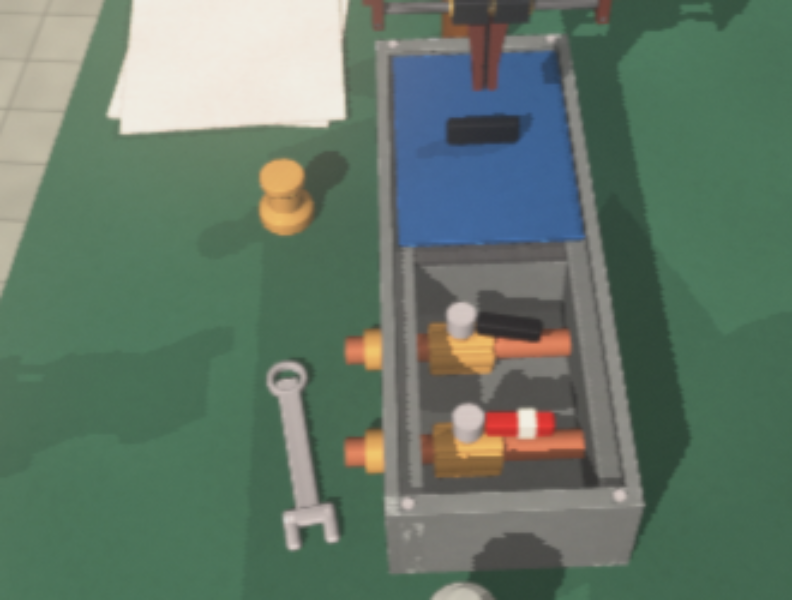

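View pics/top4.png

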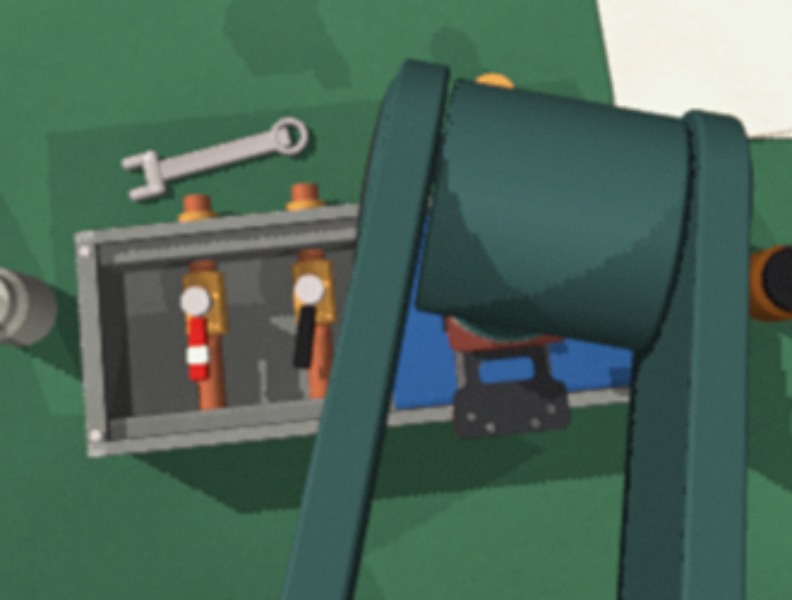

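The cover is at the stop: the ridge is at (0.554, −0.066) against an expected −0.064. In the side view the red lever's tip is at (378,330) and the black tip at (373,292). I'll move the closed fingers above the gap between the two levers and take a look.

Emit:
arm_command(series=[{"slide":[-0.037,0.175,-0.04],"roll":0,"claw":1},{"slide":[-0.037,0.175,-0.04],"roll":0,"claw":1},{"slide":[-0.037,0.175,-0.04],"roll":0,"claw":1},{"slide":[-0.037,0.175,-0.04],"roll":0,"claw":1},{"slide":[-0.037,0.175,-0.04],"roll":0,"claw":1},{"slide":[-0.037,0.175,-0.04],"roll":0,"claw":1},{"slide":[-0.037,0.175,-0.04],"roll":0,"claw":1},{"slide":[-0.037,0.175,-0.04],"roll":0,"claw":1},{"slide":[-0.037,0.175,-0.04],"roll":0,"claw":1}])

```text
time: 8.08
ee_pos: [0.5104, 0.1462, 0.146]
eef_rot: [3.137, 0.16, 0.001]
force: [-0.1, -0.3, -0.6]
gripper_width: 0.0007
```

Run:
```python
from h import *
from scipy.spatial.transform import Rotation as Ro
s=bot.read_state(); c=capture("wrist"); print(s["ee_pos"],s["eef_rot"])
T=np.eye(4); T[:3,:3]=Ro.from_rotvec(s["eef_rot"]).as_matrix(); T[:3,3]=s["ee_pos"]; T=T@np.array(c["tool_from_camera"])
for t in ("marked_tip","marked_pivot","plain_tip"):
  for r in pinpoint("wrist",t)[:2]: print(t,r, atz(c,r["point"],.06,T).round(4))
cv2.imwrite("pics/w5.png",c["frame"])
yaw=.103;Rm=np.array([[np.cos(yaw),-np.sin(yaw)],[np.sin(yaw),np.cos(yaw)]])
P=np.array([.5495,.192])
for th in np.radians([0,10,20,30,40,50,60,70,80,90]):
    u=np.array([-np.cos(th),np.sin(th)]);n=np.array([np.sin(th),np.cos(th)])
    h=.0135*np.sin(th)+.01*np.cos(th)
    print(round(np.degrees(th)),(P+Rm@(.042*u-(.007+h)*n)).round(4))
```

```text
[0.51041442 0.14623639 0.14601413] [3.13719259e+00 1.59906337e-01 1.36530165e-03]
marked_tip {'point': [284.3, 177.0], 'score': 0.9} [0.4849 0.1897 0.06  ]
marked_pivot {'point': [380.3, 182.3], 'score': 0.91} [0.5492 0.1926 0.06  ]
plain_tip {'point': [290.4, 287.1], 'score': 0.84} [0.4955 0.1106 0.06  ]
0 [0.5095 0.1708]
10 [0.5062 0.1759]
20 [0.5036 0.1818]
30 [0.502  0.1887]
40 [0.5016 0.1962]
50 [0.5028 0.2042]
60 [0.5057 0.2121]
70 [0.5104 0.2197]
80 [0.5168 0.2264]
90 [0.5248 0.2317]
```

View pics/w5.png

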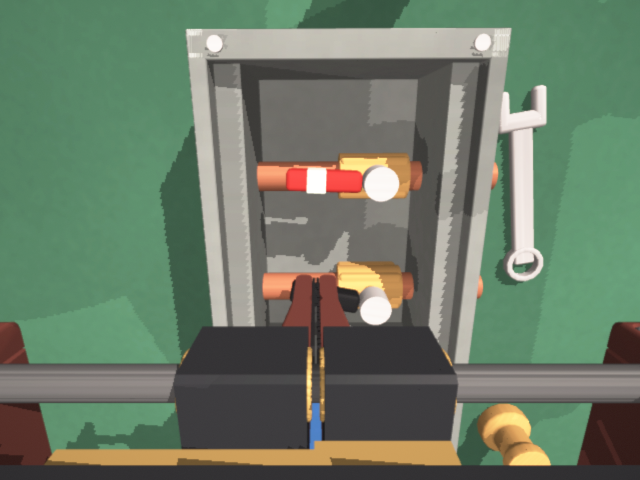

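The wrist view puts the red pivot at (380,182), world (0.549, 0.193), matching my estimate; its tip is at (0.485, 0.190) and the black tip at (0.4955, 0.111). The gap between the levers is clear at the finger position, so I'll go down to z of about 0.055.

Emit:
arm_command(series=[{"slide":[0,0.002,-0.025],"roll":0,"claw":1},{"slide":[0,0.002,-0.05],"roll":0,"claw":1},{"slide":[0,0.002,-0.075],"roll":0,"claw":1},{"slide":[0,0.002,-0.091],"roll":0,"claw":1},{"slide":[0,0.002,-0.091],"roll":0,"claw":1},{"slide":[0,0.002,-0.091],"roll":0,"claw":1}])

```text
time: 8.78
ee_pos: [0.5091, 0.1489, 0.0542]
eef_rot: [3.137, 0.161, -0.003]
force: [0.2, 0.4, 1.2]
gripper_width: 0.0003
```

Emit:
arm_command(series=[{"slide":[0,0.012,0],"roll":0,"claw":1},{"slide":[-0.0005,0.022,0],"roll":0,"claw":1},{"slide":[-0.004,0.027,0],"roll":0,"claw":1},{"slide":[-0.0065,0.033,0],"roll":0,"claw":1},{"slide":[-0.008,0.04,0],"roll":0,"claw":1},{"slide":[-0.0084,0.047,0],"roll":0,"claw":1},{"slide":[-0.0072,0.055,0],"roll":0,"claw":1},{"slide":[-0.0043,0.063,0],"roll":0,"claw":1},{"slide":[0.0004,0.0707,0],"roll":0,"claw":1},{"slide":[0.0068,0.0774,0],"roll":0,"claw":1},{"slide":[0.0068,0.0774,0],"roll":0,"claw":1}])

```text
time: 9.7
ee_pos: [0.5171, 0.2285, 0.0552]
eef_rot: [-3.136, -0.163, -0.002]
force: [-0.3, 0.7, -0.8]
gripper_width: 0.0002
```

Run:
```python
from h import *
c=capture("side"); s=bot.read_state(); print(s["ee_pos"],s["force"])
cv2.imwrite("pics/s6.png",cv2.resize(c["frame"][155:405,220:480],None,fx=2.4,fy=2.4))
c=capture("wrist"); cv2.imwrite("pics/w6.png",c["frame"])
```

```text
[0.51699212 0.22818293 0.05515475] [0.07669927 0.52352381 0.32444358]
```

View pics/s6.png

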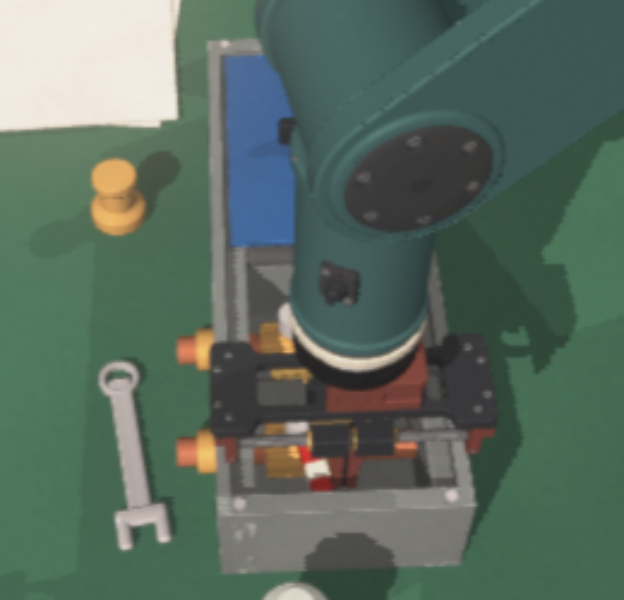

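View pics/w6.png

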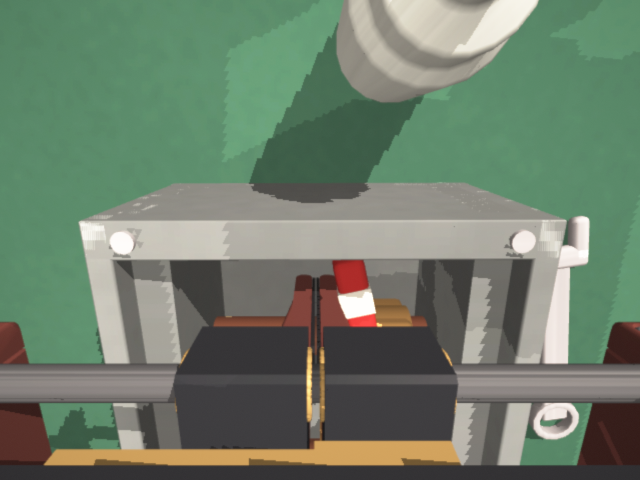

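The red handle has turned about 80° and the fingers lie against its −x side. I'll push on along box +x until it reaches the stop.

Emit:
arm_command(series=[{"slide":[0.003,0.002,0],"roll":0,"claw":1},{"slide":[0.006,0.003,0],"roll":0,"claw":1},{"slide":[0.008,0.003,0],"roll":0,"claw":1},{"slide":[0.009,0.003,0],"roll":0,"claw":1},{"slide":[0.009,0.003,0],"roll":0,"claw":1}])

```text
time: 10.22
ee_pos: [0.5255, 0.2299, 0.0546]
eef_rot: [-3.137, -0.161, 0.0]
force: [-3.1, 0.7, 1.1]
gripper_width: 0.0008
```

Emit:
arm_command(series=[{"slide":[0.002,0,0],"roll":0,"claw":1},{"slide":[0.004,0,0],"roll":0,"claw":1},{"slide":[0.004,0,0],"roll":0,"claw":1}])

```text
time: 10.47
ee_pos: [0.5284, 0.2297, 0.0543]
eef_rot: [-3.137, -0.161, 0.004]
force: [-4.2, 2.3, 1.5]
gripper_width: 0.0003
```

Emit:
arm_command(series=[{"slide":[0.002,0,0],"roll":0,"claw":1},{"slide":[0.003,0,0],"roll":0,"claw":1},{"slide":[0.003,0,0],"roll":0,"claw":1}])

```text
time: 10.72
ee_pos: [0.5284, 0.2296, 0.0542]
eef_rot: [3.137, 0.161, -0.012]
force: [-11.5, 2.8, 7.0]
gripper_width: 0.0005
```

The force is up to 11.5 N with no movement, so the handle is at its stop. I'll back away, then lift.

Emit:
arm_command(series=[{"slide":[-0.006,0,0],"roll":0,"claw":1},{"slide":[-0.016,-0.002,0],"roll":0,"claw":1},{"slide":[-0.016,-0.002,0.02],"roll":0,"claw":1},{"slide":[-0.016,-0.002,0.06],"roll":0,"claw":1},{"slide":[-0.016,-0.002,0.1],"roll":0,"claw":1},{"slide":[-0.016,-0.002,0.14],"roll":0,"claw":1},{"slide":[-0.03,-0.04,0.16],"roll":0,"claw":1},{"slide":[-0.05,-0.08,0.16],"roll":0,"claw":1},{"slide":[-0.07,-0.12,0.16],"roll":0,"claw":1},{"slide":[-0.09,-0.155,0.16],"roll":0,"claw":1},{"slide":[-0.09,-0.155,0.16],"roll":0,"claw":1},{"slide":[-0.09,-0.155,0.16],"roll":0,"claw":1}])

```text
time: 11.72
ee_pos: [0.4414, 0.0727, 0.2149]
eef_rot: [3.137, 0.156, 0.002]
force: [0.7, 0.8, -0.3]
gripper_width: 0.0003
```

Run:
```python
from h import *
s=bot.read_state(); print(s["ee_pos"],s["force"],s["time"])
for n in ("side","top"):
    c=capture(n)
    for t,z in (("ridge",.098),("marked_tip",.06),("marked_pivot",.06),("plain_tip",.06),("canister",0),("jar",0),("fitting",0),("spanner",0)):
        print(n,t,[(np.round(r["point"],1).tolist(),round(r["score"],2), atz(c,r["point"],z).round(4).tolist()) for r in pinpoint(n,t)[:1]])
    cv2.imwrite(f"pics/{n}7.png",cv2.resize(c["frame"][155:405,150:480],None,fx=2.4,fy=2.4))
```

```text
[0.44138772 0.07267517 0.21492751] [ 0.68413429  0.80153508 -0.29998984] 11.7167
side ridge [([349.5, 210.1], 0.62, [0.5507, -0.0575, 0.098])]
side marked_tip [([341.9, 362.3], 0.91, [0.5499, 0.2535, 0.06])]
side marked_pivot [([343.4, 329.6], 0.56, [0.5504, 0.1914, 0.06])]
side plain_tip [([372.9, 293.8], 0.66, [0.5003, 0.1134, 0.06])]
side canister [([342.8, 435.5], 0.56, [0.5428, 0.3533, 0.0])]
side jar [([344.4, 170.3], 0.83, [0.5696, -0.2808, 0.0])]
side fitting [([270.0, 244.2], 0.87, [0.7166, -0.0414, 0.0])]
side spanner [([273.6, 345.7], 0.82, [0.677, 0.198, 0.0])]
top ridge [([370.8, 279.8], 0.96, [0.5464, -0.0675, 0.098])]
top marked_tip [([199.8, 285.8], 0.74, [0.5363, 0.2535, 0.06])]
top marked_pivot [([230.9, 278.4], 0.72, [0.5505, 0.1947, 0.06])]
top plain_tip [([274.7, 304.3], 0.61, [0.5021, 0.1104, 0.06])]
top canister [([160.9, 284.1], 0.94, [0.5426, 0.3482, 0.0])]
top jar [([468.1, 270.7], 0.59, [0.572, -0.2739, 0.0])]
top fitting [([352.9, 199.6], 0.59, [0.7189, -0.042, 0.0])]
top spanner [([238.5, 217.4], 0.89, [0.6807, 0.1947, 0.0])]
```

View pics/side7.png

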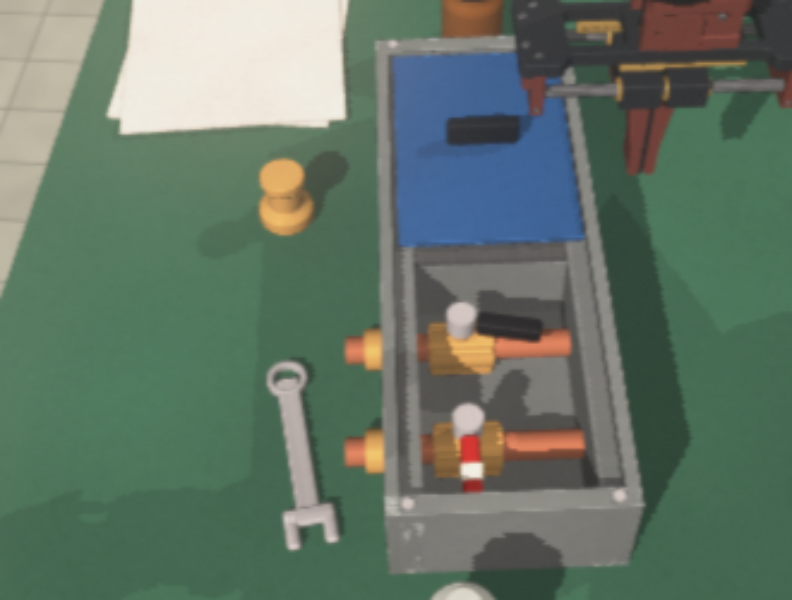

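View pics/top7.png

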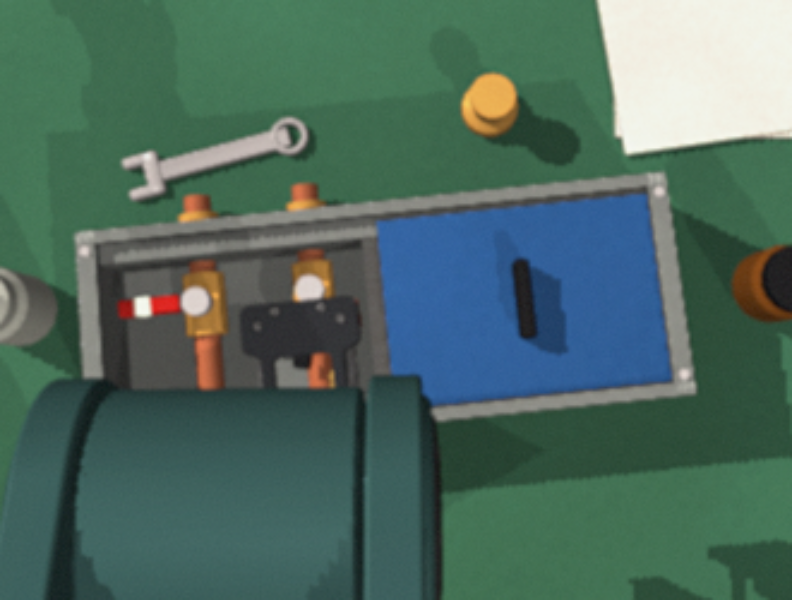

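Both views show the cover at the −y end and the red lever across its pipe. The averaged tip is at (0.543, 0.2535), and the expected position when shut is about (0.543, 0.254). The black handle and the loose items are where they were, to within the few mm the cameras resolve, and the hand is clear. I'm handing in.

```bash
python3 -c "
from cell import bot
print(bot.finish_job(), bot.read_state()['time'])"
```

```text
the job is handed in; nothing more can be done
the job is handed in; nothing more can be done
```

I slid the cover along its rails to the stop at the box's −y end, pushing on the ridge without lifting it. Then I turned the red handle clockwise to its stop with the closed fingers, and handed the job in with the hand clear, at about 12 s of the 51 s allowed.

**Cover:** At the end of the push, the force rose to about 19 N with no further movement. The ridge then measured y = −0.058 (side camera) and −0.068 (top camera), against an expected −0.064 for fully aside. The two cameras disagree by about 10 mm, so I relied on the force stop and the pictures.

**Red handle:** The force rose to about 11.5 N with no further movement. The tip averaged (0.543, 0.2535), against about (0.543, 0.254) expected when shut. The cameras differ by about 14 mm in x on that point. The fingers ended about 3.6 mm further along +x than I had worked out, so the handle was not left short of its stop.

**Other items:** The black handle, canister, jar, fitting and spanner were unchanged to within the few mm the cameras resolve. The force on the hand was about zero at the end.

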